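Weigh two look-alike prints and dock the dense one

TASK

Two white prints look the same but one is denser: set them gently upright on opposite pans of the balance, let go, and see which pan sinks. Then take the heavier print to the blue dock, turned to match its key, and set it flat with the sprung orange key popped fully up inside its socket, feeling for the key by sliding lightly along the slot. Leave the lighter print standing on its pan and everything else where it is, do not press hard on the pans or the dock, and let go.

Things in the scene. Friction and masses are not known exactly. Their poses are not given: they have to be found in the camera images.
- print_a: white 3D-printed half sculpture, 80 mm high: foot 64 x 64 x 16 mm, lumpy dome to 45 mm, on top a tenon to grip, 30 mm (x) by 22 mm (y), from 45 to 80 mm height. Underside: central key socket 16 mm deep, 22 mm (x) by 15 mm (y). Origin: centre of the underside, z up; starts upright. The two look the same; one weighs 220 to 260 g, the other 135 to 165 g, which is not told
- print_b: white 3D-printed half sculpture, 80 mm high: foot 64 x 64 x 16 mm, lumpy dome to 45 mm, on top a tenon to grip, 30 mm (x) by 22 mm (y), from 45 to 80 mm height. Underside: central key socket 16 mm deep, 22 mm (x) by 15 mm (y). Origin: centre of the underside, z up; starts upright. The two look the same; one weighs 220 to 260 g, the other 135 to 165 g, which is not told
- balance: equal-arm balance, fixed to the table: grey base 110 x 200 x 14 mm, red pointer, beam along the base's y axis with its pivot 46 mm above the origin, overall height about 120 mm at the pointer. Origin: centre of the underside, z up
- beam (a joint): tilt of the balance's beam in rad, from -0.12 to 0.12 (stops); 0 is level, positive: left pan (at +y of the balance) up and right pan down. A weak spring levels it when empty; 50 g of difference takes it to its stop within about a second
- pan_left_top (a point): centre of the top face of the left pan (+y end of the beam): flat round steel pan of 110 mm diameter, no rim, 130 mm from the pivot; it stays level, 62 mm above the table when the beam is level and rises or sinks 16 mm
- pan_right_top (a point): the same for the right pan (-y end of the beam)
- dock: finishing dock fixed to the table: blue plate 120 mm (x) by 180 mm (y) by 14 mm thick; origin: centre of the underside, z up. A dark slot runs along its y through the middle of the top. In it stands the orange sprung locating key, 18 mm (x) by 12 mm (y), 10 mm proud
- dock_top (a point): centre of the dock's top face, 14 mm above its origin. The key stands on the slot's centre line, anywhere up to 10 mm either way of this point along the dock's y; where is not measured, only to be seen or felt. It does not give sideways
- key (a joint): how far the locating key is pressed in, m: 0 = fully up (10 mm proud), 0.0105 = flush. It takes 2 N from above to start and 5 N to hold flush; it springs up again when a print's socket comes over it
- scraper: bed scraper, 200 mm long, lying on the table; origin at the middle of its underside; a bystander
- glue: glue bottle, 30 mm diameter, 90 mm high; origin at the middle of its underside; a bystander
- nozzles: jar of nozzles, 56 mm diameter, 45 mm high; origin at the middle of its underside; a bystander
- vase: small white printed vase, 60 mm diameter, 60 mm high; origin at the middle of its underside; a bystander
- brush: brush, 170 mm long, lying on the table; origin at the middle of its underside; a bystander
Not all that is in view belongs to the job. Leave any red or turquoise look-alike of the print_a alone.

How it is judged:
By the outcome, as a careful person would: the job done as asked, in the order asked, and still so for the second after the job is handed in, with the robot touching nothing.
It also fails if it takes over 72 s, if anything falls off the work surface, if the arm or the gripper's body presses on something with over 40 N, if the wrist force passes 120 N, or if a joint passes its speed limit or range.

ROBOT

A 6-joint arm with a two-finger parallel gripper is mounted at the origin on the work surface. World frame = base frame: x ahead of the robot, y to its left, z up, the work surface at z = 0. Lengths are in m, angles in rad, forces in N, time in s.
With the tool pointing down it reaches from about 0.3 to 0.775 m from the base axis. Payload 14.6 kg.
Tool frame: the origin (TCP) lies on the centre line of the jaws, within the pads' length; the fingertips stand 19 mm ahead of it and the grasp point (between the pads) is the TCP; z points along the fingers, y is the line along which they close (so a half turn about z gives the same grasp; the last joint's range is limited). The gripper opens to 94 mm and grips with 3 to 60 N. Pads are 16 mm wide; open, the fingers measure 119 mm over their backs; the gripper's body (75 mm by 177 mm) begins 78 mm behind the grasp point.
Start: joints at [-1.341, 0.3, 1.521, -0, 1.321, -0.067], TCP at [0.161, -0.526, 0.224] pointing down, gripper open.
Joint ranges: [-3.03, 3.03], [-0.79, 2.21], [0.23, 2.52], [-1.04, 4.18], [0, 3.07], [-2.55, 2.55]. Speed limits (rad/s): [2.22, 2.22, 2.57, 3.14, 3.14, 3.14].

INTERFACE

Orientations are given as a rotation vector (axis times angle).
In Python, from bench import bot, imaging, sign_off gives the robot as it stands.
- The arm moves only by the shell command python3 -m jog 'ROWS' [FORCE]. ROWS is JSON, a list of rows, each a list of 7 numbers: the turn, a rotation vector about the tool's x, y, z in degrees, then the shift along the tool's x, y, z in m, then the opening, from 0 (shut) to 1 (fully open). A call has 1 to 8 rows; each row is the pose to reach, as a shift and turn from the pose commanded when the call began, along the tool's axes at that moment; what a row does not reach only later rows make up. A row lasts 1/12 s, in which the tool goes at most 41.7 mm and 7.16 degrees, less where a joint would pass 70% of its speed; a pose out of reach is approached as far as the arm can. A call with a gripper value outside its range is refused whole. The fingers move at their own pace and stop on an object; FORCE is the grip in N (left out, the last holds). Time passes only in rows, so rows that repeat a pose let the fingers close. It gives the time, the measured TCP pose, the force, the opening and the grip force at its end, in the units of the state.
- bot.sense(): the state, without advancing time (a new reading comes with each control period).
- imaging.read_camera(name): name is "scene" or "top"; returns (picture, depth): 400x640x3 uint8, red, green, blue; 400x640 float32, m along the optical axis (not along the pixel's ray), 0 where there is no reading.
- imaging.get_calibration(name): a dict with "camera_matrix" (3x3 intrinsics, pixels), "view" (4x4, takes a point from world to camera coordinates). Camera axes: x right, y up, looking along -z (the intrinsics and any distortion apply to the point x, -y, -z); pixel columns grow to the right and rows downward; lengths in m; the calibration is good to about 2 mm. A picture is of the moment at which its call begins. get_calibration takes no time and is no camera call.
- sign_off(): hands the job in; it is judged then, once.
Trained networks look in the newest picture that a camera, given by its name, has taken for a name from the list of things; names that differ only in an ending like _2 or _b are one class to them, and where a whole thing is asked for, a point or a joint stands for the part that bears it (a point fixed in the world has none). Each returns a list of dicts, best first, with "score" (0 to 1); they miss things now and then, are a little off and sometimes report something else, mostly with a low value. They report only what shows in the picture. A call takes as long as a camera call. They do not tell look-alikes from the thing itself.
- imaging.regions_of(camera, target): "region" (400x640 bool, what is visible of it) and "location" ([column, row] in pixels, amid what is visible of it).
The state is a dict: "time_s": time; "qpos": joint angles; "joint_vel": joint speeds; "tau": joint torques, N m; "eef_pos": TCP position; "ee_rot": TCP orientation; "force": force on the tool from outside, world axes, zero at the start; "moment": the same for the moment, N m; "gripper_width": finger opening in m; "finger_force": force on a finger pad.
Only numpy, scipy, OpenCV 4.12 (cv2) and the standard library are available. Lean on these libraries where they do the work, as an engineer would, in place of code of your own. Each camera call takes 0.05 s, during which the arm holds its last target. There are 200 camera calls.

## Working session

There is one attempt and no reset: what is moved stays moved. The work goes in short steps, Python scripts to look and compute and a shell command to move; the robot and the scene stay as the last step left them, time stands still between calls to the robot, and variables do not carry over. Pictures are saved under pics/ and viewed, at most 10 in all, crops included, and the job is handed in when it is done.

```bash
mkdir -p pics
cat > h.py <<'E'
import numpy as np, cv2
from bench import bot, imaging, sign_off
def cloud(cam,depth):
    c=imaging.get_calibration(cam);K=np.array(c["camera_matrix"]);V=np.array(c["view"])
    v,u=np.mgrid[0:400,0:640]
    x=(u-K[0,2])/K[0,0]*depth;y=(v-K[1,2])/K[1,1]*depth
    P=np.stack([x,-y,-depth,np.ones_like(depth)],-1)@np.linalg.inv(V).T
    P=P[...,:3].copy();P[depth<=0]=np.nan
    return P
def proj(cam,p):
    c=imaging.get_calibration(cam);K=np.array(c["camera_matrix"]);V=np.array(c["view"])
    q=V@np.append(p,1);return K[0,0]*q[0]/-q[2]+K[0,2],K[1,1]*-q[1]/-q[2]+K[1,2]
E
python3 - <<'E'
from h import *
ims=[]
for cam in("top","scene"):
    r,d=imaging.read_camera(cam);cv2.imwrite(f"pics/{cam}0.png",r[...,::-1]);P=cloud(cam,d);np.save(cam+"0.npy",P)
    for t in("print_a","balance","dock","key","pan_left_top","scraper","glue","nozzles","vase","brush"):
        for o in imaging.regions_of(cam,t)[:5]:
            m=o["region"];q=P[m];q=q[~np.isnan(q[:,0])]
            print(cam,t,round(o["score"],2),np.round(o["location"]),m.sum(),np.round(np.median(q,0),3) if len(q) else"",np.round(np.percentile(q[:,2],98),3) if len(q) else "")
    print({k:np.round(v,3).tolist() for k,v in imaging.get_calibration(cam).items()})
print(bot.sense())
E
```

```text
top print_a 0.94 [177. 289.] 624 [0.248 0.37  0.037] 0.084
top print_a 0.88 [251. 220.] 544 [0.427 0.17  0.039] 0.084
top print_a 0.78 [292. 246.] 564 [0.352 0.063 0.039] 0.084
top print_a 0.71 [226. 268.] 560 [0.3   0.237 0.039] 0.084
top print_a 0.66 [330. 210.] 513 [ 0.453 -0.042  0.039] 0.084
top balance 0.76 [265. 148.] 4755 [0.627 0.139 0.058] 0.071
top dock 0.98 [401. 188.] 2700 [ 0.519 -0.252  0.015] 0.023
top pan_left_top 0.68 [217. 153.] 1220 [0.617 0.265 0.063] 0.069
top scraper 0.95 [156. 230.] 989 [0.405 0.458 0.005] 0.023
top glue 0.43 [419. 123.] 149 [ 0.699 -0.301  0.058] 0.093
top nozzles 0.81 [331. 116.] 315 [ 0.727 -0.046  0.044] 0.05
top vase 0.75 [474. 250.] 692 [ 0.34 -0.45  0.02] 0.027
top vase 0.69 [376. 140.] 369 [ 0.654 -0.181  0.059] 0.067
top brush 0.87 [475. 251.] 625 [ 0.342 -0.452  0.02 ] 0.027
{'camera_matrix': [[516.727, 0.0, 313.969], [0.0, 516.727, 196.752], [0.0, 0.0, 1.0]], 'view': [[-0.015, -1.0, 0.007, 0.005], [0.989, -0.014, 0.148, -0.494], [-0.148, 0.009, 0.989, -1.408], [0.0, 0.0, 0.0, 1.0]]}
scene print_a 0.78 [361. 174.] 617 [0.368 0.07  0.
[... 1192 characters left out ...]
 [0.0, 0.0, 0.0, 1.0]]}
{'time_s': 1.1, 'qpos': array([-1.34059126e+00,  2.99890740e-01,  1.52099273e+00, -4.97199351e-05,
        1.32066847e+00, -6.65543166e-02]), 'joint_vel': array([-0.000542  , -0.00123795,  0.00146515, -0.00069326, -0.00066027,
       -0.00069277]), 'tau': array([-7.37448081e-04, -5.31663394e+01, -3.52922916e+01,  7.08449143e-02,
        2.12114083e-02, -1.49690334e-05]), 'eef_pos': array([ 0.16084221, -0.52595643,  0.22445374]), 'ee_rot': array([ 3.10702568e+00,  4.64452471e-01, -7.01876273e-05]), 'force': array([-0.11902975, -0.0053091 ,  0.3588687 ]), 'moment': array([ 0.02273031, -0.02414921,  0.00974006]), 'finger_force': 0.0, 'gripper_width': 0.09392851901322126}
```

View pics/top0.png

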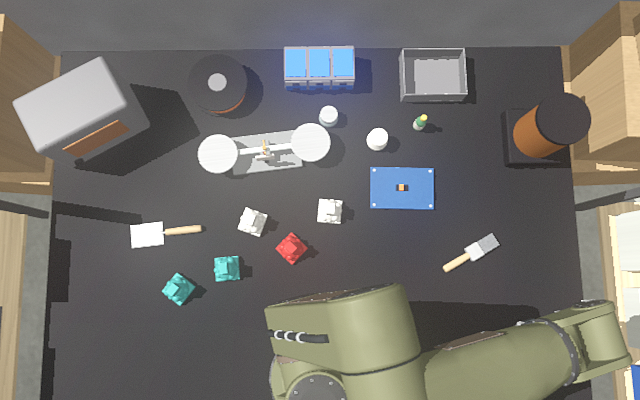

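View pics/scene0.png

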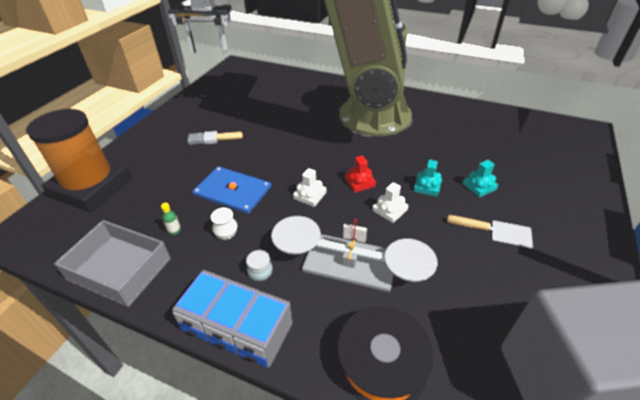

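In the top picture, the white prints are at (252,220) and (330,210). They could be confused with the red print at (292,246), the turquoise prints at (178,289) and (227,268), and the white vase at (377,140). The pans are at (218,153) and (310,143), and the dock is at (402,188) with its orange key at (401,187). I choose the two white ones and will check them in a crop while measuring.

```bash
cat > meas.py <<'E'
from h import *
def rect(q):
    (c,s,a)=cv2.minAreaRect((q*1000).astype(np.float32)); 
    if s[0]<s[1]: s=s[::-1];a-=90
    return np.round(c,1),np.round(s,1),round((a+90)%180-90,1)   # long side angle in world, deg
E
python3 - <<'E'
from meas import *
A={c:np.load(c+"0.npy") for c in("top","scene")}
def near(c,x,y,r,z0,z1):
    P=A[c].reshape(-1,3);k=(np.hypot(P[:,0]-x,P[:,1]-y)<r)&(P[:,2]>z0)&(P[:,2]<z1);return P[k]
for n,x,y in(("P1",.432,.172),("P2",.458,-.040)):
    for c in A:
        q=near(c,x,y,.06,.072,.095);print(n,c,"tenon",len(q),np.round(np.mean(q,0),4),rect(q[:,:2]))
        q=near(c,x,y,.06,.010,.095);print("  all",rect(q[:,:2]))
        q=near(c,x,y,.06,.010,.0185);print("  foot",rect(q[:,:2]),len(q))
for n,x,y in(("L",.617,.265),("R",.645,.009)):
    for c in A:
        q=near(c,x,y,.075,.052,.070)
        # circle fit
        h=cv2.convexHull((q[:,:2]*1000).astype(np.float32));print(n,c,rect(q[:,:2]),cv2.minEnclosingCircle(h),np.median(q[:,2]))
for c in A:
    q=near(c,.52,-.25,.12,.008,.020);print("dock",c,rect(q[:,:2]),np.median(q[:,2]))
    q=near(c,.52,-.25,.03,.0195,.030);print("key",c,rect(q[:,:2]),len(q),q[:,:2].mean(0))
    r=cv2.imread(f"pics/{c}0.png");hsv=cv2.cvtColor(r,cv2.COLOR_BGR2HSV)
    P=A[c];k=(np.hypot(P[...,0]-.52,P[...,1]+.25)<.05)&(hsv[...,0]<20)&(hsv[...,1]>120)&(hsv[...,2]>100)
    print("orange",k.sum(),np.round(np.nanmean(P[k],0),4))
r=cv2.imread("pics/top0.png")[110:290,150:450];r2=cv2.imread("pics/scene0.png")[150:310,180:450]
a=cv2.resize(r,(780,468))[90:468,:]; cv2.imwrite("pics/crop1.png",a)
E
```

```text
P1 top tenon 95 [0.43   0.1734 0.0808] (array([430.1, 173.5]), array([30.2, 22.3]), -18.6)
  all (array([432.2, 177.4]), array([74.4, 65.1]), 70.3)
  foot (array([432.1, 178. ]), array([73.2, 64.2]), 68.9) 70
P1 scene tenon 104 [0.4336 0.1738 0.0795] (array([431. , 173.3]), array([32. , 22.9]), -19.5)
  all (array([434.3, 173. ]), array([69.6, 62.3]), 75.5)
  foot (array([432.9, 172.8]), array([67.9, 62.9]), 72.8) 147
P2 top tenon 91 [ 0.4573 -0.0438  0.0806] (array([457.9, -43.9]), array([30.1, 21.8]), -6.4)
  all (array([449.3, -49.8]), array([78.8, 77.2]), -6.3)
  foot (array([449.3, -49.8]), array([78.6, 77.2]), -6.1) 75
P2 scene tenon 90 [ 0.461  -0.0429  0.0794] (array([458.3, -43.8]), array([31.1, 22.6]), -4.0)
  all (array([458.9, -44.1]), array([65.1, 64.7]), 84.3)
  foot (array([458.7, -44. ]), array([64.9, 64.9]), 83.8) 131
L top (array([618. , 265.5]), array([111.8, 110.2]), 49.5) ((620.960693359375, 255.8657989501953), 64.31732177734375) 0.06260893283069602
L scene (array([617. , 265.2]), array([110.6, 110. ]), 54.6) ((619.4552612304688, 255.4687042236328), 64.33781433105469) 0.06281400641578594
R top (array([647.3,   9.5]), array([113.2, 109. ]), 55.4) ((643.6239013671875, 18.13752555847168), 65.45794677734375) 0.06269852135584153
R scene (array([646.7,   7.5]), array([111.5, 108.8]), 53.7) ((644.0445556640625, 17.83443260192871), 65.29135131835938) 0.06279585057993875
dock top (array([ 519.9, -246.7]), array([223.5, 219.1]), -49.1) 0.015087171557432333
key top (array([ 522. , -248.9]), array([52.3, 51.7]), 74.5) 56 [ 0.51815184 -0.24683611]
orange 10 [ 0.5172 -0.2532  0.0183]
dock scene (array([ 521.9, -251.5]), array([181.5, 122.1]), 87.7) 0.015068604077754344
key scene (array([ 521.3, -247.1]), array([18. , 12.4]), -17.6) 25 [ 0.52276568 -0.24718874]
orange 31 [ 0.5233 -0.2483  0.0206]
```

View pics/crop1.png

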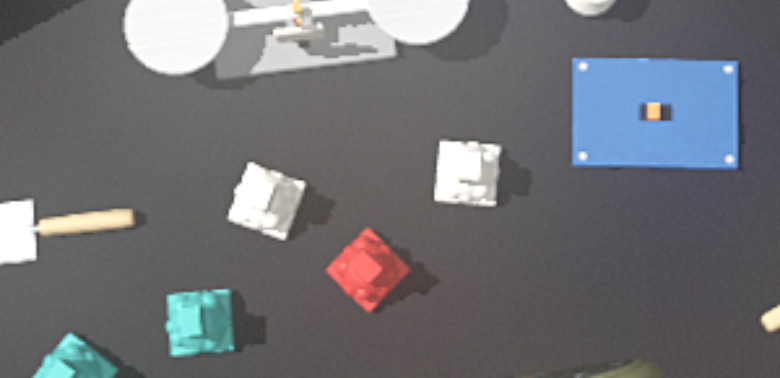

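The crop confirms the choice: the white prints are at (266,200) and (468,172), both upright, with the red and turquoise look-alikes clearly apart. I'll start with P2, the one on the right.

```bash
cat > d.py <<'E'
# prints the tool-frame turn about z and shift to a world pose (x y z yaw_deg), tool down
import sys
from h import *
from scipy.spatial.transform import Rotation as R
t=[float(a) for a in sys.argv[1:5]]
s=bot.sense();r=R.from_rotvec(s["ee_rot"]);M=r.as_matrix();c,n=np.cos(np.radians(t[3])),np.sin(np.radians(t[3]))
T=np.array([[c,n,0],[n,-c,0],[0,0,-1]])
print("t",round(s["time_s"],2),"pos",np.round(s["eef_pos"],4),"yaw",round(np.degrees(np.arctan2(M[1,0],M[0,0])),2),"F",np.round(s["force"],2),"w",round(s["gripper_width"],4),"ff",round(s["finger_force"],1))
print("turn",np.round((r.inv()*R.from_matrix(T)).as_rotvec(degrees=True),2),"shift",np.round(M.T@(np.array(t[:3])-s["eef_pos"]),4))
E
python3 d.py .458 -.044 .15 -5.5
```

```text
t 1.1 pos [ 0.1608 -0.526   0.2245] yaw 17.0 F [-0.12 -0.01  0.36] w 0.0939 ff 0.0
turn [ 0.   0.  22.5] shift [ 0.4251 -0.374   0.0744]
```

```bash
python3 -m jog '[[0,0,22.5,0.425,-0.374,0.02,0.7],[0,0,22.5,0.425,-0.374,0.02,0.7],[0,0,22.5,0.425,-0.374,0.02,0.7],[0,0,22.5,0.425,-0.374,0.02,0.7],[0,0,22.5,0.425,-0.374,0.02,0.7],[0,0,22.5,0.425,-0.374,0.02,0.7],[0,0,22.5,0.425,-0.374,0.02,0.7],[0,0,22.5,0.425,-0.374,0.02,0.7]]' 15; python3 d.py .458 -.044 .15 -5.5
```

```text
time_s: 1.77
eef_pos: [0.3346, -0.2433, 0.213]
ee_rot: [3.137, -0.151, 0.001]
force: [0.6, -0.8, 0.2]
gripper_width: 0.0656
finger_force: 0.0
t 1.77 pos [ 0.3346 -0.2433  0.213 ] yaw -5.51 F [ 0.59 -0.82  0.22] w 0.0656 ff 0.0
turn [ 0.03 -0.03 -0.01] shift [ 0.1037 -0.2102  0.063 ]
```

```bash
python3 -m jog '[[0,0,0,0.104,-0.21,0.063,0.7],[0,0,0,0.104,-0.21,0.063,0.7],[0,0,0,0.104,-0.21,0.063,0.7],[0,0,0,0.104,-0.21,0.063,0.7],[0,0,0,0.104,-0.21,0.063,0.7],[0,0,0,0.104,-0.21,0.063,0.7],[0,0,0,0.104,-0.21,0.063,0.7],[0,0,0,0.104,-0.21,0.063,0.7]]'; python3 d.py .458 -.044 .068 -5.5
```

```text
time_s: 2.43
eef_pos: [0.4578, -0.0448, 0.1493]
ee_rot: [-3.138, 0.146, 0.002]
force: [0.1, -0.5, 0.0]
gripper_width: 0.0659
finger_force: 0.0
t 2.43 pos [ 0.4578 -0.0448  0.1493] yaw -5.33 F [ 0.13 -0.54  0.05] w 0.0659 ff 0.0
turn [-0.    0.07  0.17] shift [ 0.0002 -0.0008  0.0813]
```

```bash
python3 -m jog '[[0,0,0,0,-0.0005,0.03,0.7],[0,0,0,0,-0.0005,0.06,0.7],[0,0,0,0,-0.0005,0.081,0.7],[0,0,0,0,-0.0005,0.081,0.7],[0,0,0,0,-0.0005,0.081,0],[0,0,0,0,-0.0005,0.081,0],[0,0,0,0,-0.0005,0.081,0],[0,0,0,0,-0.0005,0.081,0]]' 15; python3 -m jog '[[0,0,0,0,0,0,0],[0,0,0,0,0,0,0],[0,0,0,0,0,-0.02,0],[0,0,0,0,0,-0.05,0],[0,0,0,0,0,-0.08,0],[0,0,0,0,0,-0.1,0],[0,0,0,0,0,-0.1,0]]'; python3 d.py .647 .0085 .168 -5.5
```

```text
time_s: 3.1
eef_pos: [0.4583, -0.0458, 0.0702]
ee_rot: [3.138, -0.151, 0.004]
force: [-1.4, -0.7, -0.1]
gripper_width: 0.0428
finger_force: 0.0
time_s: 3.68
eef_pos: [0.4592, -0.0457, 0.1727]
ee_rot: [3.137, -0.15, 0.01]
force: [-0.0, 0.3, -0.6]
gripper_width: 0.0218
finger_force: 15.0
t 3.68 pos [ 0.4592 -0.0457  0.1727] yaw -5.49 F [-0.04  0.28 -0.63] w 0.0218 ff 15.0
turn [ 0.03 -0.37  0.01] shift [ 0.1817 -0.0719  0.0059]
```

```bash
python3 -m jog '[[0,0,0,0,0,0,0],[0,0,0,0,0,0,0]]'
python3 - <<'E'
from h import *
r,d=imaging.read_camera("scene");P=cloud("scene",d)
u,v=map(int,proj("scene",[.459,-.046,.13]));print(u,v,bot.sense()["force"])
c=r[v-70:v+70,u-80:u+80];cv2.imwrite("pics/g1.png",cv2.resize(c,(640,560),interpolation=cv2.INTER_CUBIC)[...,::-1])
E
```

```text
time_s: 3.85
eef_pos: [0.4571, -0.0454, 0.1676]
ee_rot: [-3.138, 0.151, 0.003]
force: [0.1, 0.4, -2.7]
gripper_width: 0.0216
finger_force: 15.0
306 157 [ 0.72001348  0.09857169 -1.46085399]
```

View pics/g1.png

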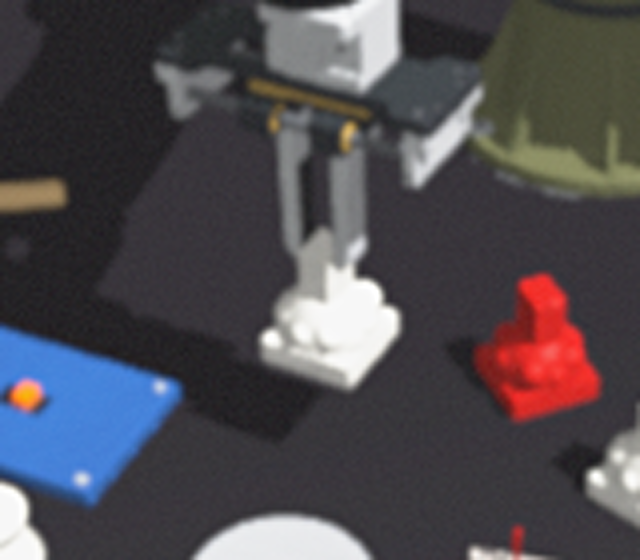

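The print hangs upright, with its tenon gripped a bit high (foot at about (330,350) in the crop). I'll measure how far below the TCP its underside is.

```bash
cat > und.py <<'E'
# underside of the held print below TCP, from the foot-side points
from meas import *
for c in("scene","top"):
    r,d=imaging.read_camera(c);P=cloud(c,d);s=bot.sense();e=s["eef_pos"]
    k=(np.hypot(P[...,0]-e[0],P[...,1]-e[1])<.06)&(P[...,2]<e[2]-.02)&(P[...,2]>e[2]-.12)&(r.min(-1)>60)
    q=P[k];z=q[:,2];print(c,len(q),"minz",np.percentile(z,[1,3,6]).round(4),"tcp",e.round(4))
    f=q[z<np.percentile(z,1)+.02];print("  foot",rect(f[:,:2]),np.histogram(z,bins=np.arange(e[2]-.09,e[2]-.03,.004))[0])
E
python3 und.py; python3 d.py .647 .0085 .168 -5.5
```

```text
scene 667 minz [0.0803 0.0821 0.0845] tcp [ 0.4571 -0.0454  0.1674]
  foot (array([458.1, -44.6]), array([69.8, 66. ]), -6.1) [ 15  33  40  42 101  40  24  34  49  65  78  50  26  17]
t 4.0 pos [ 0.4572 -0.0454  0.1675] yaw -5.49 F [-0.26  0.55 -1.86] w 0.0216 ff 15.0
turn [-0.01  0.13  0.01] shift [ 0.1838 -0.0718 -0.0009]Traceback (most recent call last):
  File "und.py", line 6, in <module>
    q=P[k];z=q[:,2];print(c,len(q),"minz",np.percentile(z,[1,3,6]).round(4),"tcp",e.round(4))
                                          ~~~~~~~~~~~~~^^^^^^^^^^^
    return _quantile_unchecked(
        a, q, axis, out, overwrite_input, method, keepdims, weights)
    return _ureduce(a,
                    func=_quantile_ureduce_func,
    ...<5 lines>...
                    overwrite_input=overwrite_input,
                    method=method)
    r = func(a, **kwargs)
    result = _quantile(arr,
                       quantiles=q,
    ...<2 lines>...
                       out=out,
                       weights=wgt)
    slices_having_nans = np.isnan(arr[-1, ...])
                                  ~~~^^^^^^^^^
IndexError: index -1 is out of bounds for axis 0 with size 0
```

```bash
python3 -m jog '[[0,0,0,0.02,-0.008,-0.015,0],[0,0,0,0.05,-0.02,-0.022,0],[0,0,0,0.085,-0.033,-0.022,0],[0,0,0,0.12,-0.047,-0.022,0],[0,0,0,0.15,-0.059,-0.022,0],[0,0,0,0.173,-0.068,-0.022,0],[0,0,0,0.184,-0.072,-0.022,0],[0,0,0,0.184,-0.072,-0.022,0]]' ; python3 -m jog '[[0,0,0,0,0,0,0],[0,0,0,0,0,0,0],[0,0,0,0,0,0,0]]'; python3 d.py .647 .0085 .157 -5.5
```

```text
time_s: 4.67
eef_pos: [0.6489, 0.0093, 0.1885]
ee_rot: [-3.138, 0.149, 0.004]
force: [-0.3, -0.3, -2.4]
gripper_width: 0.0218
finger_force: 15.0
time_s: 4.92
eef_pos: [0.6471, 0.0082, 0.1908]
ee_rot: [3.138, -0.151, -0.001]
force: [0.6, 0.8, -0.8]
gripper_width: 0.0221
finger_force: 15.0
t 4.92 pos [0.6471 0.0082 0.1908] yaw -5.52 F [ 0.6   0.81 -0.83] w 0.0221 ff 15.0
turn [ 0.    0.02 -0.02] shift [-0.0001 -0.0003  0.0338]
```

```bash
python3 -m jog '[[0,0,0,0,0,0.015,0],[0,0,0,0,0,0.028,0],[0,0,0,0,0,0.034,0],[0,0,0,0,0,0.037,0],[0,0,0,0,0,0.04,0],[0,0,0,0,0,0.043,0],[0,0,0,0,0,0.043,0],[0,0,0,0,0,0.043,0]]' ; python3 -m jog '[[0,0,0,0,0,0.003,0],[0,0,0,0,0,0.006,0],[0,0,0,0,0,0.009,0],[0,0,0,0,0,0.01,0],[0,0,0,0,0,0.01,0],[0,0,0,0,0,0.01,0]]'
python3 - <<'E'
from h import *
r,d=imaging.read_camera("scene");P=cloud("scene",d)
for x,y in((.6175,.2655),(.647,.0085)):
    k=(np.hypot(P[...,0]-x,P[...,1]-y)<.054)&(P[...,2]<.085)&(P[...,2]>.04);print(np.histogram(P[k][:,2],np.arange(.04,.086,.003))[0])
u,v=map(int,proj("scene",[.647,.0085,.1]));c=r[v-60:v+60,u-60:u+100]
cv2.imwrite("pics/p1.png",cv2.resize(c,(640,480),interpolation=cv2.INTER_CUBIC)[...,::-1])
E
```

```text
time_s: 5.58
eef_pos: [0.6479, 0.0085, 0.1481]
ee_rot: [-3.138, 0.151, -0.001]
force: [-0.1, -0.1, -0.9]
gripper_width: 0.0218
finger_force: 15.0
time_s: 6.08
eef_pos: [0.6477, 0.0085, 0.1377]
ee_rot: [3.138, -0.151, -0.0]
force: [-0.6, -0.0, -1.1]
gripper_width: 0.0218
finger_force: 15.0
[  0   0   0   0   1   1   0   0   0   1  31 895 721   7   0]
[  3   8 135 363  64  27  37  34 107  58  16  17  33  47  52]
```

View pics/p1.png

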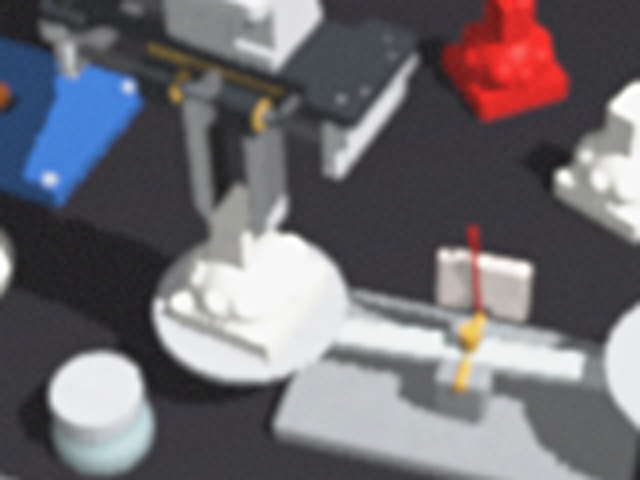

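The print stands centred on the right pan (foot at about (240,310)), and the beam is tilting. I'll let go and rise.

```bash
python3 -m jog '[[0,0,0,0,0,0.003,0],[0,0,0,0,0,0.003,0.6],[0,0,0,0,0,0.003,0.6],[0,0,0,0,0,0.003,0.6],[0,0,0,0,0,0.003,0.6],[0,0,0,0,0,0.003,0.6],[0,0,0,0,0,-0.02,0.7],[0,0,0,0,0,-0.06,0.7]]' ; python3 d.py .4305 .1735 .16 -19
```

```text
time_s: 6.8
eef_pos: [0.6461, 0.0086, 0.1943]
ee_rot: [3.138, -0.151, -0.012]
force: [-0.0, -0.8, 0.1]
gripper_width: 0.0642
finger_force: 0.0
t 6.8 pos [0.6461 0.0086 0.1943] yaw -5.5 F [-0.05 -0.76  0.07] w 0.0642 ff 0.0
turn [ 0.08  0.44 13.5 ] shift [-0.2302 -0.1435  0.036 ]
```

```bash
python3 -m jog '[[0,0,13.5,-0.04,-0.025,0,0.7],[0,0,13.5,-0.08,-0.05,0,0.7],[0,0,13.5,-0.12,-0.075,0,0.7],[0,0,13.5,-0.16,-0.1,0,0.7],[0,0,13.5,-0.2,-0.125,0.02,0.7],[0,0,13.5,-0.23,-0.143,0.035,0.7],[0,0,13.5,-0.23,-0.143,0.035,0.7],[0,0,13.5,-0.23,-0.143,0.035,0.7]]' ; python3 d.py .4305 .1735 .067 -19
```

```text
time_s: 7.47
eef_pos: [0.429, 0.1747, 0.1615]
ee_rot: [3.099, -0.514, -0.004]
force: [-0.2, 0.2, 0.8]
gripper_width: 0.0661
finger_force: 0.0
t 7.47 pos [0.429  0.1747 0.1615] yaw -18.83 F [-0.24  0.21  0.83] w 0.0661 ff 0.0
turn [0.06 0.13 0.17] shift [0.0021 0.0006 0.0945]
```

```bash
python3 -m jog '[[0,0,0,0.001,0,0.04,0.7],[0,0,0,0.001,0,0.07,0.7],[0,0,0,0.001,0,0.094,0.7],[0,0,0,0.001,0,0.094,0.5],[0,0,0,0.001,0,0.094,0],[0,0,0,0.001,0,0.094,0],[0,0,0,0.001,0,0.094,0],[0,0,0,0.001,0,0.094,0]]'; python3 -m jog '[[0,0,0,0,0,0,0],[0,0,0,0,0,0,0],[0,0,0,0,0,0,0],[0,0,0,0,0,0,0],[0,0,0,0,0,0,0],[0,0,0,0,0,0,0]]';  python3 d.py .4305 .1735 .067 -19
```

```text
time_s: 8.13
eef_pos: [0.4343, 0.1727, 0.0702]
ee_rot: [-3.097, 0.518, -0.003]
force: [-0.4, 0.7, -0.0]
gripper_width: 0.0357
finger_force: 0.0
time_s: 8.63
eef_pos: [0.4338, 0.1727, 0.0694]
ee_rot: [-3.098, 0.518, -0.001]
force: [-1.2, -0.3, 6.4]
gripper_width: 0.022
finger_force: 14.9
t 8.63 pos [0.4338 0.1727 0.0694] yaw -19.0 F [-1.23 -0.26  6.36] w 0.022 ff 14.9
turn [-0.03 -0.04  0.  ] shift [-0.0034  0.0003  0.0024]
```

```bash
python3 -m jog '[[0,0,0,0,0,-0.015,0],[0,0,0,0,0,-0.04,0],[0,0,0,0,0,-0.075,0],[0,0,0,0,0,-0.105,0],[0,0,0,0,0,-0.125,0],[0,0,0,0,0,-0.13,0],[0,0,0,0,0,-0.13,0]]';  python3 d.py .6206 .2644 .195 -19
```

```text
time_s: 9.22
eef_pos: [0.4337, 0.1727, 0.1995]
ee_rot: [-3.098, 0.518, -0.003]
force: [-0.5, -0.5, -1.7]
gripper_width: 0.022
finger_force: 14.9
t 9.22 pos [0.4337 0.1727 0.1995] yaw -18.99 F [-0.51 -0.46 -1.71] w 0.022 ff 14.9
turn [-0.06 -0.09  0.01] shift [ 0.1468 -0.1475  0.0048]
```

```bash
python3 -m jog '[[0,0,0,0.015,-0.015,0,0],[0,0,0,0.04,-0.04,0,0],[0,0,0,0.066,-0.066,0,0],[0,0,0,0.092,-0.092,0,0],[0,0,0,0.118,-0.118,0,0],[0,0,0,0.138,-0.138,0,0],[0,0,0,0.147,-0.147,0,0],[0,0,0,0.147,-0.147,0,0]]';python3 -m jog '[[0,0,0,0,0,0,0],[0,0,0,0,0,0,0],[0,0,0,0,0,0,0]]'; sed -i '/("scene","top")/s/,"top"/,/' und.py; python3 und.py;  python3 d.py .6206 .2644 .150 -19
python3 - <<'E'
from h import *
r,d=imaging.read_camera("scene");P=cloud("scene",d)
for x,y in((.6175,.2655),(.647,.0085)):
    k=(np.hypot(P[...,0]-x,P[...,1]-y)<.054)&(P[...,2]<.085)&(P[...,2]>.04);print(np.histogram(P[k][:,2],np.arange(.04,.086,.003))[0])
E
```

```text
time_s: 9.88
eef_pos: [0.6212, 0.2643, 0.1945]
ee_rot: [3.096, -0.518, -0.006]
force: [-0.8, -0.3, -2.3]
gripper_width: 0.0224
finger_force: 15.0
time_s: 10.13
eef_pos: [0.6196, 0.2634, 0.1983]
ee_rot: [3.098, -0.518, -0.001]
force: [-0.4, 0.7, -2.5]
gripper_width: 0.0217
finger_force: 15.0
scene 1446 minz [0.0788 0.0788 0.0789] tcp [0.6198 0.2634 0.1988]
  foot (array([627.4, 266.5]), array([108.2,  87.8]), -76.5) [  0   0   0   0   0  50  49  58  90 148  32  42  72  97]
t 10.18 pos [0.6198 0.2634 0.1988] yaw -19.0 F [ 0.53 -0.5  -3.2 ] w 0.0217 ff 15.0
turn [ 0.01  0.01 -0.  ] shift [ 0.0005 -0.0012  0.0488]
[  0   0   0   0   1   1   1   0   0   0   1  48 826 398   1]
[  8  78 404  59  39  28  38 101  60  23  17  25  46  58  72]
```

```bash
python3 -m jog '[[0,0,0,0,-0.001,0.015,0],[0,0,0,0,-0.001,0.03,0],[0,0,0,0,-0.001,0.042,0],[0,0,0,0,-0.001,0.046,0],[0,0,0,0,-0.001,0.048,0],[0,0,0,0,-0.001,0.05,0],[0,0,0,0,-0.001,0.052,0],[0,0,0,0,-0.001,0.052,0]]'; python3 -m jog '[[0,0,0,0,0,0.001,0],[0,0,0,0,0,0.001,0]]'; python3 und.py
```

```text
time_s: 10.9
eef_pos: [0.6208, 0.2648, 0.1472]
ee_rot: [-3.098, 0.518, -0.001]
force: [0.8, 0.0, -1.1]
gripper_width: 0.0216
finger_force: 15.0
time_s: 11.07
eef_pos: [0.6208, 0.2648, 0.1462]
ee_rot: [-3.098, 0.518, -0.001]
force: [0.5, 0.3, -1.0]
gripper_width: 0.0222
finger_force: 15.0
scene 1594 minz [0.0601 0.0742 0.0754] tcp [0.6208 0.2648 0.1462]
  foot (array([622.7, 261.9]), array([113.7, 100.2]), -89.4) [ 10   7   0   4 139 607  64  47  72 150  30  28  59  94]
```

```bash
python3 -m jog '[[0,0,0,0,0,0,0.5],[0,0,0,0,0,0,0.5],[0,0,0,0,0,-0.003,0.5],[0,0,0,0,0,-0.006,0.5],[0,0,0,0,0,-0.01,0.7],[0,0,0,0,0,-0.03,0.7],[0,0,0,0,0,-0.06,0.7],[0,0,0,0,0,-0.075,0.7]]'; python3 -m jog '[[0,0,0,0,0,-0.01,0.7],[0,0,0,-0.03,0,-0.02,0.7],[0,0,0,-0.06,0,-0.02,0.7],[0,0,0,-0.1,0,-0.02,0.7],[0,0,0,-0.12,0,-0.02,0.7],[0,0,0,-0.12,0,-0.02,0.7]]'
python3 - <<'E'
from meas import *
r,d=imaging.read_camera("scene");P=cloud("scene",d)
for x,y in((.6175,.2655),(.647,.0085)):
    k=(np.hypot(P[...,0]-x,P[...,1]-y)<.054)&(P[...,2]<.19)&(P[...,2]>.035);z=P[k][:,2];print(np.histogram(z,np.arange(.037,.098,.003))[0],"maxz",np.percentile(z,99))
    q=P[k][z>np.percentile(z,99.5)-.008];print("tenon",rect(q[:,:2]))
u,v=map(int,proj("scene",[.63,.137,.1]));c=r[v-80:v+80,u-100:u+100]
cv2.imwrite("pics/bal.png",cv2.resize(c,(750,600),interpolation=cv2.INTER_CUBIC)[...,::-1])
E
```

```text
time_s: 11.78
eef_pos: [0.6211, 0.2649, 0.2246]
ee_rot: [-3.097, 0.518, -0.005]
force: [0.7, 0.1, 1.3]
gripper_width: 0.0654
finger_force: 0.0
time_s: 12.28
eef_pos: [0.5041, 0.3051, 0.2413]
ee_rot: [-3.099, 0.514, 0.001]
force: [0.5, 1.4, 0.8]
gripper_width: 0.0655
finger_force: 0.0
[  0   9 113 507  76  38  25  41 129  56  16  26  35  47  69  87 100  70
  56  16] maxz 0.1281446254831218
tenon (array([617.6, 265.4]), array([31.9, 22.3]), -18.2)
[  0   0   0   0   1   3   2   5   6   1   0   3  27 316 200  44  37  41
  60 113] maxz 0.15950201147419052
tenon (array([649.3,   9.1]), array([31.3, 23. ]), -5.4)
```

View pics/bal.png

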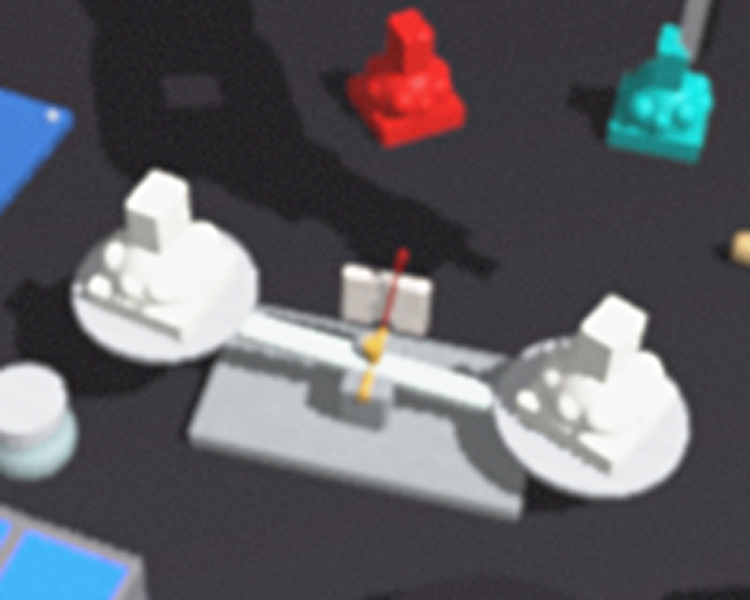

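The left pan (right in the crop, at about (595,415)) has sunk to its stop. The right pan is up, so P1 on the left pan is the heavier. I'll refine the dock and key estimates while the arm is clear, and work out the regrasp.

```bash
cat > dock.py <<'E'
from meas import *
def onplane(c,uv,z):
    C=imaging.get_calibration(c);K=np.array(C["camera_matrix"]);V=np.array(C["view"]);I=np.linalg.inv(V)
    uv=np.atleast_2d(uv);d=np.stack([(uv[:,0]-K[0,2])/K[0,0],-(uv[:,1]-K[1,2])/K[1,1],-np.ones(len(uv))],1)@I[:3,:3].T
    o=I[:3,3];return o+d*((z-o[2])/d[:,2])[:,None]
for c in("top","scene"):
    r,d=imaging.read_camera(c);P=cloud(c,d);hsv=cv2.cvtColor(r,cv2.COLOR_RGB2HSV)
    near=np.hypot(P[...,0]-.52,P[...,1]+.25)<.125
    b=near&(hsv[...,0]>95)&(hsv[...,0]<130)&(hsv[...,1]>100)
    cn,_=cv2.findContours(b.astype(np.uint8),cv2.RETR_EXTERNAL,cv2.CHAIN_APPROX_NONE);h=max(cn,key=cv2.contourArea)[:,0,:].astype(float)
    print(c,"dock",rect(onplane(c,h,.014)[:,:2]))
    k=near&(hsv[...,0]<22)&(hsv[...,1]>110)&(hsv[...,2]>120)&(np.hypot(P[...,0]-.52,P[...,1]+.25)<.04)
    v,u=np.nonzero(k);q=onplane(c,np.stack([u,v],1),.024);print("  orange px",len(u),np.round(q.mean(0)[:2]*1000,1),"range",np.round(q.min(0)*1000,1),np.round(q.max(0)*1000,1))
    t=near&(P[...,2]>.021)&(P[...,2]<.03)&(np.hypot(P[...,0]-.52,P[...,1]+.25)<.03)
    q=P[t];print("  depth key",len(q),np.round(q.mean(0)*1000,1),rect(q[:,:2]))
E
python3 dock.py; python3 d.py .6175 .2655 .18 -18.6
```

```text
top dock (array([ 519.9, -253.2]), array([180.9, 121.9]), 88.2)
  orange px 13 [ 517.7 -251.1] range [ 511.9 -255.4   24. ] [ 526.3 -243.5   24. ]
  depth key 28 [ 521.5 -248.9   24.6] (array([ 521. , -249.2]), array([49.7, 30.4]), 52.0)
scene dock (array([ 524.5, -248.3]), array([193.8, 134. ]), 87.9)
  orange px 38 [ 525.2 -245.9] range [ 514.1 -257.    24. ] [ 534.9 -234.7   24. ]
  depth key 22 [ 522.5 -247.9   24.7] (array([ 521.5, -248.5]), array([17.7, 11.4]), 8.9)
t 12.43 pos [0.5076 0.3036 0.2408] yaw -18.99 F [-0.27  0.09 -1.29] w 0.066 ff 0.0
turn [ 0.   -0.01 -0.39] shift [0.1163 0.0003 0.0608]
```

```bash
python3 -m jog '[[0,0,-0.4,0.04,0,0.0,0.6],[0,0,-0.4,0.08,0,0.01,0.6],[0,0,-0.4,0.11,0,0.03,0.6],[0,0,-0.4,0.1165,0.0005,0.06,0.6],[0,0,-0.4,0.1165,0.0005,0.06,0.55],[0,0,-0.4,0.1165,0.0005,0.06,0.55]]'; python3 d.py .6175 .2655 .119 -18.6
```

```text
time_s: 12.93
eef_pos: [0.6171, 0.2644, 0.1791]
ee_rot: [3.098, -0.509, -0.006]
force: [0.2, 1.4, 0.2]
gripper_width: 0.0518
finger_force: 0.0
t 12.93 pos [0.6171 0.2644 0.1791] yaw -18.68 F [0.18 1.38 0.16] w 0.0518 ff 0.0
turn [ 0.14  0.18 -0.08] shift [ 0.0002 -0.0013  0.0601]
```

```bash
python3 -m jog '[[0,0,0,0,-0.0008,0.02,0.55],[0,0,0,0,-0.0008,0.045,0.55],[0,0,0,0,-0.0008,0.06,0.55],[0,0,0,0,-0.0008,0.06,0.4],[0,0,0,0,-0.0008,0.06,0],[0,0,0,0,-0.0008,0.06,0],[0,0,0,0,-0.0008,0.06,0],[0,0,0,0,-0.0008,0.06,0]]' 12; python3 -m jog '[[0,0,0,0,0,0,0],[0,0,0,0,0,0,0],[0,0,0,0,0,0,0]]' 25; python3 d.py .6175 .2655 .119 -18.6
```

```text
time_s: 13.6
eef_pos: [0.6179, 0.2663, 0.1225]
ee_rot: [-3.099, 0.507, -0.003]
force: [-0.7, -2.5, 2.3]
gripper_width: 0.022
finger_force: 11.4
time_s: 13.85
eef_pos: [0.6179, 0.2663, 0.1223]
ee_rot: [-3.099, 0.507, -0.003]
force: [-1.4, -1.4, 6.8]
gripper_width: 0.0214
finger_force: 25.0
t 13.85 pos [0.6179 0.2663 0.1223] yaw -18.6 F [-1.4  -1.41  6.85] w 0.0214 ff 25.0
turn [-0.07 -0.09  0.  ] shift [-0.0001  0.0008  0.0033]
```

```bash
python3 -m jog '[[0,0,0,0,0,-0.004,0],[0,0,0,0,0,-0.008,0],[0,0,0,0,0,-0.012,0],[0,0,0,0,0,-0.016,0],[0,0,0,0,0,-0.02,0],[0,0,0,0,0,-0.024,0],[0,0,0,0,0,-0.028,0],[0,0,0,0,0,-0.032,0]]'; python3 -m jog '[[0,0,0,0,0,-0.004,0],[0,0,0,0,0,-0.008,0],[0,0,0,0,0,-0.013,0],[0,0,0,0,0,-0.025,0],[0,0,0,0,0,-0.05,0],[0,0,0,0,0,-0.07,0],[0,0,0,0,0,-0.08,0],[0,0,0,0,0,-0.08,0]]'; python3 und.py; python3 d.py .522 -.238 .19 -2
```

```text
time_s: 14.52
eef_pos: [0.6174, 0.266, 0.1532]
ee_rot: [3.1, -0.508, -0.0]
force: [-0.3, -0.2, -2.2]
gripper_width: 0.0219
finger_force: 25.0
time_s: 15.18
eef_pos: [0.6181, 0.2664, 0.236]
ee_rot: [-3.098, 0.507, -0.006]
force: [0.9, -0.0, -2.7]
gripper_width: 0.0218
finger_force: 25.0
scene 1057 minz [0.161  0.1627 0.1651] tcp [0.6176 0.2662 0.2338]
  foot (array([617.3, 265.8]), array([66.4, 65. ]), -18.6) [  0   0   0   3  39  62  63  80 180  33  43  69 105 141]
t 15.23 pos [0.6176 0.2662 0.2338] yaw -18.59 F [ 0.05  0.17 -2.19] w 0.0217 ff 25.0
turn [ -0.05  -0.09 -16.59] shift [0.0701 0.5084 0.0433]
```

```bash
python3 -m jog '[[0,0,-2,0.003,0.02,0,0],[0,0,-4,0.008,0.055,0,0],[0,0,-6,0.013,0.095,0,0],[0,0,-8,0.019,0.135,0,0],[0,0,-10,0.024,0.175,0,0],[0,0,-12,0.03,0.215,0,0],[0,0,-14,0.035,0.255,0,0],[0,0,-16.6,0.041,0.295,0,0]]'; python3 d.py .522 -.238 .19 -2
```

```text
time_s: 15.9
eef_pos: [0.5609, -0.0282, 0.2314]
ee_rot: [-3.141, 0.052, 0.003]
force: [0.8, -1.1, -1.9]
gripper_width: 0.0219
finger_force: 25.0
t 15.9 pos [ 0.5609 -0.0282  0.2314] yaw -1.9 F [ 0.76 -1.1  -1.92] w 0.0219 ff 25.0
turn [-0.01  0.12  0.1 ] shift [-0.0318  0.211   0.0414]
```

```bash
python3 -m jog '[[0,0,0,-0.006,0.04,0,0],[0,0,0,-0.012,0.08,0,0],[0,0,0,-0.018,0.12,0,0],[0,0,0,-0.024,0.16,0.01,0],[0,0,0,-0.029,0.19,0.03,0],[0,0,0,-0.032,0.205,0.041,0],[0,0,0,-0.032,0.21,0.041,0],[0,0,0,-0.032,0.21,0.041,0]]';python3 -m jog '[[0,0,0,0,0,0,0],[0,0,0,0,0,0,0],[0,0,0,0,0,0,0]]'; python3 und.py; python3 d.py .522 -.238 .100 -2
```

```text
time_s: 16.57
eef_pos: [0.5223, -0.2359, 0.1905]
ee_rot: [-3.14, 0.057, 0.004]
force: [0.3, 0.1, -1.5]
gripper_width: 0.0219
finger_force: 25.0
time_s: 16.82
eef_pos: [0.5235, -0.2343, 0.1925]
ee_rot: [3.141, -0.052, 0.002]
force: [-0.2, 0.1, -1.1]
gripper_width: 0.0222
finger_force: 25.0
scene 663 minz [0.1173 0.1193 0.1212] tcp [ 0.5234 -0.2344  0.1924]
  foot (array([ 522.2, -233.9]), array([67.7, 66.7]), -3.8) [  0   0   0  13  46  42  45 102  48  28  32  51  68  74]
t 16.87 pos [ 0.5234 -0.2344  0.1924] yaw -1.91 F [ 1.06 -0.42 -1.86] w 0.022 ff 25.0
turn [ 0.02 -0.05  0.09] shift [-0.0013  0.0036  0.0924]
```

```bash
python3 -m jog '[[0,0,0,-0.001,0.004,0.025,0],[0,0,0,-0.001,0.004,0.055,0],[0,0,0,-0.001,0.004,0.075,0],[0,0,0,-0.001,0.004,0.085,0],[0,0,0,-0.001,0.004,0.088,0],[0,0,0,-0.001,0.004,0.088,0]]';for i in 1; do python3 -m jog '[[0,0,0,0,0,0.002,0],[0,0,0,0,0,0.004,0],[0,0,0,0,0,0.006,0],[0,0,0,0,0,0.007,0],[0,0,0,0,0,0.008,0],[0,0,0,0,0,0.008,0]]'; done; python3 -m jog '[[0,0,0,0,0,0.001,0],[0,0,0,0,0,0.002,0],[0,0,0,0,0,0.002,0]]'; python3 und.py; python3 d.py .522 -.238 .100 -2
```

```text
time_s: 17.37
eef_pos: [0.5221, -0.2391, 0.1041]
ee_rot: [3.141, -0.054, 0.0]
force: [0.3, 0.2, -1.5]
gripper_width: 0.0216
finger_force: 25.0
time_s: 17.87
eef_pos: [0.5221, -0.2395, 0.0962]
ee_rot: [3.141, -0.055, 0.002]
force: [2.2, -0.1, 1.0]
gripper_width: 0.0222
finger_force: 25.0
time_s: 18.12
eef_pos: [0.5219, -0.2394, 0.0938]
ee_rot: [3.141, -0.055, 0.001]
force: [1.6, -0.6, 1.4]
gripper_width: 0.0217
finger_force: 25.0
scene 1026 minz [0.0121 0.0128 0.0137] tcp [ 0.5219 -0.2394  0.0939]
  foot (array([ 528.2, -233.4]), array([118.7, 102. ]), -46.1) [  0   8 333 129  31  34  41  91  42  21  28  52  52  77]
t 18.17 pos [ 0.5219 -0.2394  0.0939] yaw -2.0 F [ 2.12 -0.31  1.82] w 0.0215 ff 25.0
turn [ 0.01 -0.03  0.  ] shift [ 0.     -0.0014 -0.0061]
```

```bash
for k in 1; do python3 -m jog '[[0,0,0,0,0.001,0,0],[0,0,0,0,0.002,0,0],[0,0,0,0,0.002,0,0]]'|grep -E 'pos|^force'; python3 -m jog '[[0,0,0,0,0.001,0,0],[0,0,0,0,0.002,0,0],[0,0,0,0,0.002,0,0]]'|grep -E 'pos|^force';  python3 -m jog '[[0,0,0,0,0.001,0,0],[0,0,0,0,0.001,0,0]]'|grep -E 'pos|^force'; done
```

```text
eef_pos: [0.5215, -0.2412, 0.0936]
force: [0.5, 1.4, 0.7]
eef_pos: [0.5215, -0.2434, 0.0937]
force: [0.2, 1.7, 2.1]
eef_pos: [0.5215, -0.2444, 0.0938]
force: [-0.2, 1.9, 1.4]
```

```bash
python3 -m jog '[[0,0,0,0,0.001,0,0],[0,0,0,0,0.001,0,0]]'|grep -E 'pos|^force'; python3 -m jog '[[0,0,0,0,0.001,0,0],[0,0,0,0,0.001,0,0]]'|grep -E 'pos|^force'; python3 -m jog '[[0,0,0,0,0.001,0,0],[0,0,0,0,0.001,0,0]]'|grep -E 'pos|^force'; python3 -m jog '[[0,0,0,0,0.001,0,0],[0,0,0,0,0.001,0,0]]'|grep -E 'pos|^force'
```

```text
eef_pos: [0.5215, -0.2454, 0.0938]
force: [0.1, 2.0, 1.4]
eef_pos: [0.5215, -0.2464, 0.0938]
force: [-0.6, 1.6, 0.8]
eef_pos: [0.5213, -0.2476, 0.0936]
force: [-1.1, 0.1, -1.6]
eef_pos: [0.5213, -0.2485, 0.0936]
force: [-0.4, 0.2, -2.4]
```

The key popped into the socket at y ≈ −0.2475: the upward force and the friction both vanished. Next I'll lower to the plate gently.

```bash
python3 -m jog '[[0,0,0,0,0,0.001,0],[0,0,0,0,0,0.002,0],[0,0,0,0,0,0.003,0],[0,0,0,0,0,0.004,0],[0,0,0,0,0,0.004,0]]'|grep -E 'pos|^force'; python3 -m jog '[[0,0,0,0,0,0.001,0],[0,0,0,0,0,0.001,0]]'|grep -E 'pos|^force';python3 -m jog '[[0,0,0,0,0,0.001,0],[0,0,0,0,0,0.001,0]]'|grep -E 'pos|^force'
```

```text
eef_pos: [0.5215, -0.2484, 0.0901]
force: [-1.0, -0.1, 1.9]
eef_pos: [0.5216, -0.2486, 0.0899]
force: [-6.5, 1.2, 12.6]
eef_pos: [0.5217, -0.2486, 0.0899]
force: [-9.3, 3.0, 21.1]
```

```bash
python3 -m jog '[[0,0,0,0,0,-0.002,0],[0,0,0,0,0,-0.002,0]]'|grep -E 'pos|^force'; python3 -m jog '[[0,0,0,0,0,0,0],[0,0,0,0,0,0,0]]'|grep -E 'pos|^force'; python3 und.py
```

```text
eef_pos: [0.5216, -0.2483, 0.0902]
force: [-0.1, 0.9, -2.8]
eef_pos: [0.5215, -0.2483, 0.0899]
force: [-2.5, 0.7, 4.7]
scene 982 minz [0.0123 0.0131 0.0135] tcp [ 0.5216 -0.2483  0.09  ]
  foot (array([ 527.6, -243.3]), array([118.7, 103.7]), -54.0) [  0   0   7 328 127  33  45  73  55  20  27  56  57  61]
```

```bash
python3 -m jog '[[0,0,0,0,0,-0.0005,0.1],[0,0,0,0,0,-0.0005,0.5],[0,0,0,0,0,-0.0005,0.5],[0,0,0,0,0,-0.0005,0.5],[0,0,0,0,0,-0.0005,0.55],[0,0,0,0,0,-0.0005,0.55],[0,0,0,0,0,-0.02,0.55],[0,0,0,0,0,-0.05,0.55]]'; python3 -m jog '[[0,0,0,0,0,-0.04,0.55],[0,0,0,-0.02,0,-0.08,0.55],[0,0,0,-0.06,0,-0.08,0.55],[0,0,0,-0.1,0,-0.08,0.55],[0,0,0,-0.14,0,-0.08,0.55],[0,0,0,-0.16,0,-0.08,0.55],[0,0,0,-0.16,0,-0.08,0.55]]'
python3 - <<'E'
from meas import *
for c in("scene","top"):
    r,d=imaging.read_camera(c);P=cloud(c,d)
    for n,x,y in(("dock",.5215,-.2484),("L",.6175,.2655),("R",.647,.0085)):
        k=(np.hypot(P[...,0]-x,P[...,1]-y)<.05)&(P[...,2]<.19)&(P[...,2]>.008);z=P[k][:,2];t=np.percentile(z,99.5);q=P[k][z>t-.007]
        pl=np.polyfit;A=np.c_[q[:,:2],np.ones(len(q))];s=np.linalg.lstsq(A,q[:,2],rcond=None)[0]
        print(c,n,"top z",round(np.median(q[:,2]),4),rect(q[:,:2]),"slope",s[:2].round(3))
    if c=="scene": cv2.imwrite("pics/end.png",cv2.resize(r[110:310,130:470],(800,470),interpolation=cv2.INTER_CUBIC)[...,::-1])
E
```

```text
time_s: 21.3
eef_pos: [0.5203, -0.2476, 0.1378]
ee_rot: [-3.139, 0.055, 0.007]
force: [0.5, 0.3, 0.3]
gripper_width: 0.0516
finger_force: 0.0
time_s: 21.88
eef_pos: [0.3589, -0.2426, 0.2203]
ee_rot: [3.14, -0.057, 0.001]
force: [0.2, 0.6, -0.2]
gripper_width: 0.0522
finger_force: 0.0
scene dock top z 0.0944 (array([ 520.1, -248.2]), array([32.4, 23.5]), -4.7) slope [-0.015 -0.051]
scene L top z 0.0785 (array([617.2, 265.5]), array([98.8, 97.5]), -67.0) slope [-0.    -0.001]
scene R top z 0.127 (array([649.3,   8.6]), array([30.9, 22.8]), -6.0) slope [-0.025 -0.04 ]
top dock top z 0.0956 (array([ 519. , -247.6]), array([28.6, 22.7]), -0.7) slope [-0.01   0.075]
top L top z 0.0805 (array([617.1, 266. ]), array([97.4, 95.9]), 66.8) slope [ 0.004 -0.004]
top R top z 0.1277 (array([649.6,   8.9]), array([29.1, 21.9]), -7.7) slope [ 0.006 -0.035]
```

View pics/end.png

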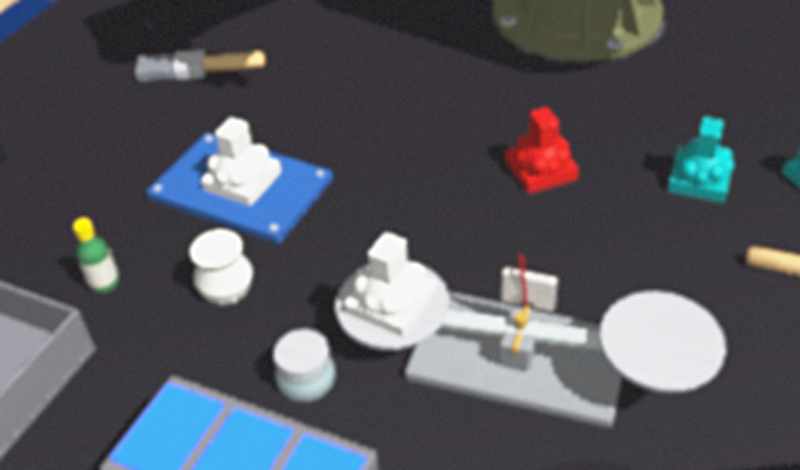

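The final picture shows the heavy print flat on the blue dock at (240,165), its top 80 mm above the plate. The lighter print stands on the right pan at (390,285). Nothing else has moved and the gripper is clear.

```bash
python3 -c "
from bench import sign_off;print(sign_off())"
```

```text
the job is handed in; nothing more can be done
None
```

The balance showed the left-pan print is heavier; it now sits flat on the blue dock with the key felt popping into its socket, though I pressed the dock to about 21 N for a moment while seating it. The lighter print still stands on the right pan, and the job is handed in at about 22 s.

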